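Scrub out a sample canister with the long brush

ROBOT

A 6-joint arm with a two-finger parallel gripper is mounted at the origin on the work surface. World frame = base frame: x ahead of the robot, y to its left, z up, the work surface at z = 0. Lengths are in m, angles in rad, forces in N, time in s.
With the tool pointing down it reaches from about 0.325 to 0.875 m from the base axis. Payload 4.4 kg.
Tool frame: the origin (TCP) lies between the finger pads; the fingertips stand 25 mm ahead of it and the grasp point (between the pads) lies 6 mm ahead of it; z points along the fingers, y is the line along which they close (so a half turn about z gives the same grasp; the last joint's range is limited). The gripper opens to 85 mm and grips with 20 to 120 N. Pads are 22 mm wide; open, the fingers measure 114 mm over their backs; the gripper's body (76 mm by 85 mm) begins 54 mm behind the grasp point. The pads swing forward as they close: fully open they stand 13 mm farther back than shut.
Start: joints at [-1.397, 0.207, 1.542, -0, 1.393, -0.15], TCP at [0.183, -0.545, 0.256] pointing down, gripper open.
Joint ranges: [-2.73, 2.73], [-0.86, 2.22], [0.23, 2.46], [-1.11, 4.25], [0.08, 2.63], [-2.82, 2.82]. Speed limits (rad/s): [2.79, 2.79, 3.14, 3.14, 3.14, 3.14].

INTERFACE

Orientations are given as a rotation vector (axis times angle).
In Python, from plant import read_state, camera, close_job gives the robot as it stands. The module is installed in compiled form; this text tells all that it offers.
- The arm moves only by the tool jog_arm, never from a script. Its argument "steps" is a list of rows, each a list of 3 entries, a list of its own where there are three numbers: the opening, from 0 (shut) to 1 (fully open), then the shift along the tool's x, y, z scaled (see below), then the turn, a rotation vector about the tool's x, y, z scaled (see below). A call has 1 to 8 rows; each row is the pose to reach, as a shift and turn from the pose commanded when the call began, along the tool's axes at that moment, turning the shorter way round; what a row does not reach only later rows make up. The controller multiplies each number of a shift by 1000 mm and each number of a turn by pi rad. A row lasts 1/8 s, in which the tool goes at most 62.5 mm and 10.7 degrees, less where a joint would pass 70% of its speed; a pose out of reach is approached as far as the arm can. A call with a number of a shift or a turn outside -1 to 1 is refused whole. A call with a gripper value outside its range is refused whole. The fingers move at their own pace and stop on an object; "newtons" is the grip in N (left out, the last holds). Time passes only in rows, so rows that repeat a pose let the fingers close. It gives the time, the measured TCP pose, the force, the opening and the grip force at its end, in the units of the state.
- read_state(): the state, without advancing time (a new reading comes with each control period).
- camera(name): name is "scene" or "top"; returns a dict with "image" (480x640x3 uint8, blue, green, red), "vertical_fov" (degrees; the focal length in pixels is half the picture's height over the tangent of half this angle, whatever the lens; pixels are square), "cx", "cy" (the principal point, pixels), "camera_from_world" (4x4, takes a point from world to camera coordinates). Camera axes: x right, y down, z forward; pixel columns grow to the right and rows downward; lengths in m; the calibration is good to about 2 mm. A picture is of the moment at which its call begins. There is no depth.
- close_job(): hands the job in; it is judged then, once.
The state is a dict: "t": time; "q": joint angles; "dq": joint speeds; "joint_efforts": joint torques, N m; "ee_pos": TCP position; "tcp_rot": TCP orientation; "ft_force": force on the tool from outside, world axes, zero at the start; "ft_torque": the same for the moment, N m; "width": finger opening in m; "grip_force": force on a finger pad.
Only numpy, scipy, OpenCV 4.12 (cv2) and the standard library are available. Lean on these libraries where they do the work, as an engineer would, in place of code of your own. Each camera call takes 0.05 s, during which the arm holds its last target. There are 200 camera calls.

TASK

Scrub out the steel canister with the yellow band: lift the long brush off its rack by the bare shaft, stand it bristles-down in that canister and let go, then take it again by the blue handle and scrub three times, each time drawing the bristles up inside to the rim and then pushing them back down until they press on the bottom. Put the brush away standing bristles-down in the orange pot, with the canister left upright in its holder and nothing else disturbed.

Things in the scene. Friction and masses are not known exactly. Their poses are not given: they have to be found in the camera images.
- brush: long bottle brush, 250 mm long, 90 g. Its axis is its own x axis: tip at x = -100, origin on the bare shaft, where it balances. White bristle head (behaves as stiff) 30 mm across from x = -100 to -40; bare steel shaft 10 mm across from x = -42 to +50; blue round handle 18 mm across from x = +50 to +150. It starts on the rack, sloping 25 degrees, bristles low
- brush_tip (a point): the centre of the bristle end of the brush (brush x = -100)
- brush_handle (a point): the middle of the blue handle, on the axis (brush x = +100)
- rack: fixed grey sloping rack, foot 280 x 60 mm, 145 high; origin on the table under the brush origin, +x level towards the high handle end. The brush axis is 79 mm above the origin, rising 25 degrees to +x. From brush x = +40 the handle lies in a slot with walls 5 mm above it: no grip there. The bristles lie on a bed with a stop at the tip. Shaft free from brush x = -40 to +40; lift straight out
- canister: open steel canister with a yellow band and yellow rim, to be scrubbed: outside diameter 76, height 115, wall 4, bottom 6 thick (inside diameter 68, depth 109), 0.55 kg, loose; origin at the centre of its underside, z up. It stands in its holder
- holder: fixed grey locating cup of the yellow-banded canister: 96 mm across, 22 high, its floor 5 thick, bore 80; origin at the centre of its underside on the table
- canister_clean: identical canister with a blue band and rim, already clean, in a like holder; leave alone; origin as for the other
- pot: fixed orange brush pot, open at the top: outside diameter 92, height 90, wall 6, bottom 8 thick (inside diameter 80); origin at the centre of its underside on the table
- amber_bottle: amber bottle, 54 mm across, 130 high; bystander; origin under its centre
- jar: small closed jar, 48 mm across, 55 high; bystander; origin under its centre
- beaker: glass beaker, 66 mm across, 80 high; bystander; origin under its centre
- wash_bottle: white bottle with red cap, 64 mm across, 160 high; bystander; origin under its centre
- spatula: spatula lying at the back of the bench; bystander
- tin: tin, 60 mm across, 70 high; bystander; origin under its centre
Mind the look-alikes: they are no part of the job. What is shaped like the canister but black or green is not meant.

How it is judged:
By the outcome, as a careful person would: the job done as asked, in the order asked, and still so for the second after the job is handed in, with the robot touching nothing.
It also fails if it takes over 69 s, if anything falls off the work surface, if the arm or the gripper's body presses on something with over 40 N, if the wrist force passes 120 N, or if a joint passes its speed limit or range.

## Working session

There is one attempt and no reset: what is moved stays moved. The work goes in short steps, Python scripts to look and compute and a tool call to move; the robot and the scene stay as the last step left them, time stands still between calls to the robot, and variables do not carry over. Pictures are saved under pics/ and viewed, at most 10 in all, crops included, and the job is handed in when it is done.

Besides the shell and the picture viewer there is one more tool, called after ">>>" as name([rows], argument=value, ...), one row to a line, values as JSON. jog_arm: Moves the arm, as the interface text tells. Shifts and turns lie within -1 to 1; 1 stands for 1000 mm of shift or pi rad of turn. Its arguments: {"type":"object","properties":{"steps":{"type":"array"},"newtons":{"type":"number"}},"required":["steps"]}

```bash
mkdir -p pics
python3 - <<'E'
from plant import read_state,camera
import cv2,numpy as np,pickle
s=read_state();print({k:np.round(v,3) for k,v in s.items()})
for n in("scene","top"):
    c=camera(n);cv2.imwrite(f"pics/{n}0.png",c["image"]);pickle.dump(c,open(f"{n}0.pkl","wb"))
    print(n,c["vertical_fov"],c["cx"],c["cy"],np.round(c["camera_from_world"],3).tolist())
E
```

```text
{'t': np.float64(0.0), 'q': array([-1.397,  0.207,  1.543,  0.   ,  1.394, -0.151]), 'dq': array([-0.002,  0.001,  0.   ,  0.   , -0.001, -0.   ]), 'joint_efforts': array([ 0.0000e+00, -3.8303e+01, -2.9160e+01, -0.0000e+00,  1.0000e-02,
       -0.0000e+00]), 'ee_pos': array([ 0.183, -0.544,  0.255]), 'tcp_rot': array([-3.098, -0.506,  0.   ]), 'ft_force': array([0.423, 0.095, 0.172]), 'ft_torque': array([-0.024,  0.002, -0.003]), 'grip_force': np.float64(0.0), 'width': np.float64(0.086)}
scene 53.19729853450155 313.7395947030761 238.99310965199436 [[0.5, 0.866, 0.013, -0.332], [0.656, -0.369, -0.658, -0.296], [-0.565, 0.337, -0.753, 1.514], [0.0, 0.0, 0.0, 1.0]]
top 43.26488229534537 323.08398358292334 242.6773466611936 [[0.012, -1.0, -0.002, 0.058], [-0.99, -0.012, -0.138, 0.591], [0.138, 0.003, -0.99, 1.308], [0.0, 0.0, 0.0, 1.0]]
```

View pics/scene0.png

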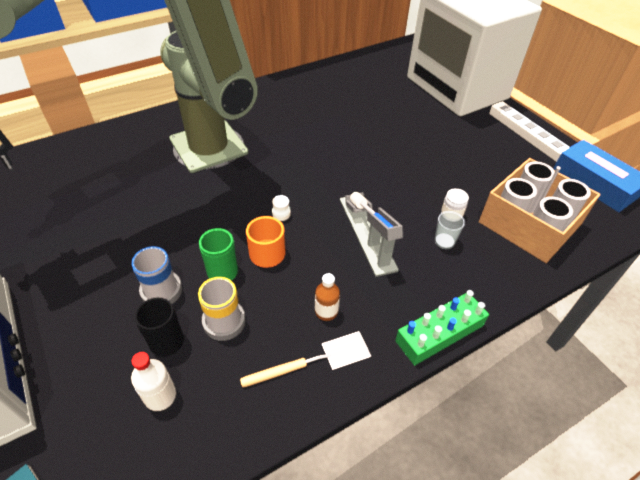

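View pics/top0.png

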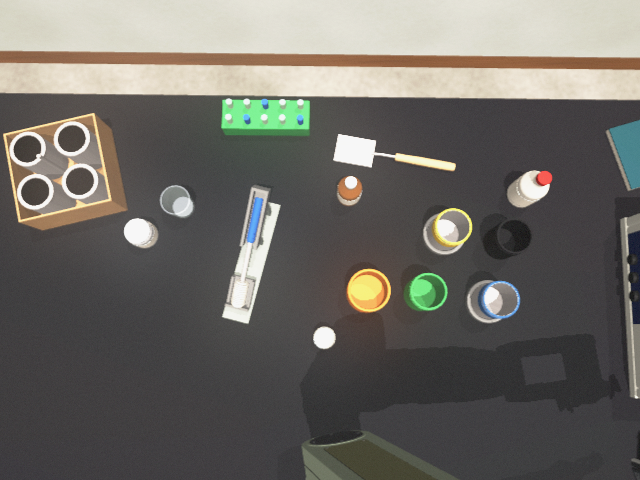

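The scene view shows the yellow canister's rim at about (219,298), the orange pot at (266,240) and the rack and brush near (372,225). In the top view they sit at (453,227), (369,290) and from (240,290) to (256,215). I'll zoom in on the brush and measure it by colour.

```bash
cat > h.py <<'E'
import numpy as np,cv2,pickle
from scipy.spatial.transform import Rotation as R
def K(c): return 240/np.tan(np.radians(c["vertical_fov"]/2))
def ray(c,p):
    T=c["camera_from_world"];f=K(c);p=np.atleast_2d(p).astype(float)
    d=np.c_[(p[:,0]-c["cx"])/f,(p[:,1]-c["cy"])/f,np.ones(len(p))]@T[:3,:3]
    return -T[:3,:3].T@T[:3,3],d/np.linalg.norm(d,axis=1)[:,None]
def onz(c,p,z):
    o,d=ray(c,p);return o+d*((z-o[2])/d[:,2])[:,None]
def tri(c1,p1,c2,p2):
    A=np.zeros((3,3));b=np.zeros(3);L=[]
    for c,p in((c1,p1),(c2,p2)):
        o,d=ray(c,p);M=np.eye(3)-np.outer(d[0],d[0]);A+=M;b+=M@o
    x=np.linalg.solve(A,b)
    o1,d1=ray(c1,p1);o2,d2=ray(c2,p2);n=np.cross(d1[0],d2[0]);n/=np.linalg.norm(n)
    return x,abs((o1-o2)@n)
def proj(c,X):
    T=c["camera_from_world"];X=np.atleast_2d(X);q=X@T[:3,:3].T+T[:3,3]
    return q[:,:2]/q[:,2:]*K(c)+[c["cx"],c["cy"]]
def circ(P):
    A=np.c_[2*P[:,:2],np.ones(len(P))];s=np.linalg.lstsq(A,(P[:,:2]**2).sum(1),rcond=None)[0]
    return s[:2],np.sqrt(s[2]+s[:2]@s[:2])
def mask(c,lo,hi,box):
    m=cv2.inRange(cv2.cvtColor(c["image"],cv2.COLOR_BGR2HSV),lo,hi);o=np.zeros_like(m)
    x0,y0,x1,y1=box;o[y0:y1,x0:x1]=m[y0:y1,x0:x1];return o
def load(n): return pickle.load(open(n+".pkl","rb"))
E
python3 - <<'E'
from h import *
S,T=load("scene0"),load("top0")
def big(m):
    cs=cv2.findContours(m,cv2.RETR_EXTERNAL,cv2.CHAIN_APPROX_NONE)[0]
    return max(cs,key=cv2.contourArea)[:,0]
for nm,lo,hi,bs,bt in(("yel",(20,110,90),(35,255,255),(190,270,250,345),(425,200,480,255)),("orange",(5,120,90),(19,255,255),(240,210,295,275),(340,262,395,320))):
    ms,mt=mask(S,lo,hi,bs),mask(T,lo,hi,bt)
    ct=big(mt);et=cv2.fitEllipse(cv2.convexHull(ct));cs=big(ms);y=cs[:,1]
    print(nm,"top ell",et,"scene bbox",cv2.boundingRect(cs))
    for z in(.08,.09,.1,.11,.12,.13): 
        print(z,[np.round(v,4) for v in circ(onz(T,cv2.convexHull(ct)[:,0],z))])
    h=cv2.convexHull(cs)[:,0]; 
    # upper part of scene contour = rim's far edge
    up=h[h[:,1]<h[:,1].min()+ (14 if nm=="yel" else 18)]
    for z in(.08,.09,.1,.11,.12,.13): print(z,[np.round(v,4) for v in circ(onz(S,up,z))])
for c,b in((S,(365,205,400,240)),(T,(240,185,272,248))):
    m=mask(c,(100,120,60),(125,255,255),b);ys,xs=np.nonzero(m);p=np.c_[xs,ys].astype(float)
    print(len(p),p.mean(0),cv2.fitLine(p.astype(np.float32),2,0,.01,.01).ravel(),p.min(0),p.max(0))
a=cv2.resize(T["image"][180:330,215:285],None,fx=4,fy=4,interpolation=2)
b=cv2.resize(S["image"][180:280,335:415],None,fx=6,fy=6,interpolation=2)
cv2.imwrite("pics/crop.png",np.hstack([a,b]))
E
```

```text
yel top ell ((451.73455810546875, 227.15237426757812), (37.97535705566406, 40.79085159301758), 54.340328216552734) scene bbox (197, 277, 40, 41)
0.08 [array([ 0.6217, -0.2141]), np.float64(0.0433)]
0.09 [array([ 0.62 , -0.212]), np.float64(0.0429)]
0.1 [array([ 0.6183, -0.2098]), np.float64(0.0426)]
0.11 [array([ 0.6167, -0.2077]), np.float64(0.0423)]
0.12 [array([ 0.615 , -0.2056]), np.float64(0.0419)]
0.13 [array([ 0.6133, -0.2035]), np.float64(0.0416)]
0.08 [array([ 0.5913, -0.2053]), np.float64(0.0425)]
0.09 [array([ 0.5985, -0.2067]), np.float64(0.042)]
0.1 [array([ 0.6057, -0.2082]), np.float64(0.0415)]
0.11 [array([ 0.6129, -0.2097]), np.float64(0.041)]
0.12 [array([ 0.6201, -0.2111]), np.float64(0.0405)]
0.13 [array([ 0.6273, -0.2126]), np.float64(0.04)]
orange top ell ((368.9959716796875, 289.7777099609375), (36.7907600402832, 38.100765228271484), 157.0633087158203) scene bbox (245, 215, 41, 53)
0.08 [array([ 0.4841, -0.0343]), np.float64(0.0401)]
0.09 [array([ 0.4835, -0.0336]), np.float64(0.0398)]
0.1 [array([ 0.4829, -0.0328]), np.float64(0.0395)]
0.11 [array([ 0.4823, -0.0321]), np.float64(0.0392)]
0.12 [array([ 0.4817, -0.0314]), np.float64(0.0389)]
0.13 [array([ 0.481 , -0.0306]), np.float64(0.0385)]
0.08 [array([ 0.4764, -0.0316]), np.float64(0.0477)]
0.09 [array([ 0.4849, -0.035 ]), np.float64(0.0472)]
0.1 [array([ 0.4934, -0.0385]), np.float64(0.0467)]
0.11 [array([ 0.5019, -0.0419]), np.float64(0.0461)]
0.12 [array([ 0.5104, -0.0454]), np.float64(0.0456)]
0.13 [array([ 0.5189, -0.0489]), np.float64(0.045)]
82 [383.2804878  219.46341463] [  0.76133776   0.6483555  383.2805     219.46341   ] [375. 212.] [392. 226.]
340 [254.30882353 219.65294118] [ 2.0282562e-01 -9.7921485e-01  2.5430882e+02  2.1965294e+02] [247. 198.] [262. 242.]
```

View pics/crop.png

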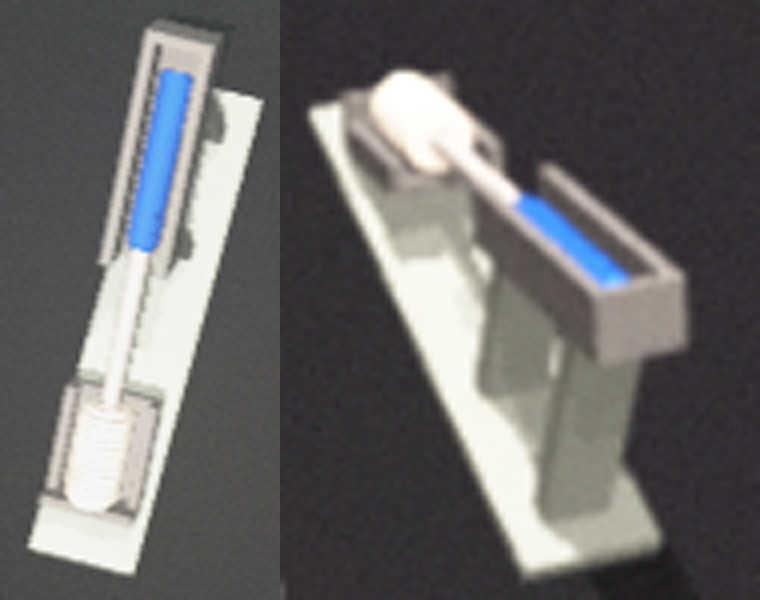

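The left crop is the top view: the handle junction is at pixel (250,242.5), the handle end at (259,198), the bristle start at (242.5,281) and the tip near (237.5,307). In the right crop (scene view) the junction is at (376,213) and the bristle start at (363,205).

Run:
```python
from h import *
S,T=load("scene0"),load("top0")
for n,a,b in(("junc x=50",(375.8,213.3),(250,242.5)),("bristle x=-40",(362.8,205),(242.5,281.2))):
    print(n,*[np.round(v,4) for v in tri(S,a,T,b)])
m=cv2.fitLine  # axis = two planes
H={}
for c,b,k in((S,(190,270,250,345),"S"),(T,(425,200,480,255),"T")):
    m=mask(c,(20,90,80),(36,255,255),b);m=cv2.morphologyEx(m,cv2.MORPH_CLOSE,np.ones((3,3)))
    cs,hi=cv2.findContours(m,cv2.RETR_CCOMP,cv2.CHAIN_APPROX_NONE)
    hs=[x[:,0] for x,y in zip(cs,hi[0]) if y[3]>=0];h=max(hs,key=lambda x:cv2.contourArea(x),default=None)
    if h is None: print(k,"no hole");continue
    H[k]=cv2.fitEllipse(h);print(k,H[k])
    for z in(.1,.11,.12,.13): print(z,[np.round(v,4) for v in circ(onz(c,cv2.convexHull(h)[:,0],z))])
if len(H)==2: print(tri(S,H["S"][0],T,H["T"][0]))
# check predicted brush from text geometry
hb=onz(T,[[250,242.5]],.079+.05*np.sin(np.radians(25)))[0];tb=onz(T,[[242.5,281.2]],.079-.04*np.sin(np.radians(25)))[0]
print("top+text",hb,tb,np.linalg.norm(hb-tb),np.degrees(np.arctan2(hb[1]-tb[1],hb[0]-tb[0])))
# holder-ish: orange rim, wider hue
for c,b in((S,(235,205,300,280)),(T,(335,258,400,325))):
    m=mask(c,(3,100,60),(32,255,255),b);cs=max(cv2.findContours(m,0,1)[0],key=cv2.contourArea);h=cv2.convexHull(cs)[:,0]
    if c is S:h=h[h[:,1]<h[:,1].min()+18]
    print("pot",[np.round(v,4) for v in circ(onz(c,h,.09))])
```

```text
junc x=50 [0.5809 0.2221 0.1009] 0.0029
bristle x=-40 [0.5017 0.2421 0.0515] 0.0025
S ((216.9740447998047, 291.4671630859375), (26.13622283935547, 33.51261901855469), 71.92462158203125)
0.1 [array([ 0.6053, -0.2066]), np.float64(0.0357)]
0.11 [array([ 0.6125, -0.2081]), np.float64(0.0353)]
0.12 [array([ 0.6197, -0.2096]), np.float64(0.0349)]
0.13 [array([ 0.6269, -0.2111]), np.float64(0.0344)]
T ((452.78076171875, 225.7823486328125), (33.00168991088867, 33.56658172607422), 69.92720794677734)
0.1 [array([ 0.6217, -0.2119]), np.float64(0.0369)]
0.11 [array([ 0.62  , -0.2097]), np.float64(0.0366)]
0.12 [array([ 0.6183, -0.2076]), np.float64(0.0363)]
0.13 [array([ 0.6166, -0.2055]), np.float64(0.036)]
(array([ 0.6184332 , -0.20900008,  0.11670516]), np.float64(0.0016095030801531987))
top+text [0.58020649 0.22090436 0.10013091] [0.50026351 0.23952861 0.06209527] 0.09046795838177848 -13.114236574540168
pot [array([ 0.4843, -0.0353]), np.float64(0.0477)]
pot [array([ 0.4819, -0.0314]), np.float64(0.048)]
```

```bash
cat >> h.py <<'E'
def pose(az,el,g=None,tcp=None,xs=-1):
    """tool z: heading az deg, elevation el deg; tool x in vertical plane. grasp point g -> TCP 6 mm behind"""
    a,e=np.radians([az,el]);h=np.array([np.cos(a),np.sin(a),0]);k=np.array([0,0,1.])
    z=h*np.cos(e)+k*np.sin(e); x=xs*(-h*np.sin(e)+k*np.cos(e)); Rm=np.c_[x,np.cross(z,x),z]
    p=np.array(g)-.006*z if tcp is None else np.array(tcp); return p,Rm
def cmd(p,Rm,s):
    R0=R.from_rotvec(s["tcp_rot"]).as_matrix();sh=R0.T@(p-s["ee_pos"])
    rv=R.from_matrix(R0.T@Rm).as_rotvec()/np.pi
    n=max(np.linalg.norm(sh)/.0625,np.linalg.norm(rv)*180/10.7)
    return np.round(sh,4).tolist(),np.round(rv,4).tolist(),"rows>=%.1f"%n
E
python3 - <<'E'
from h import *
from plant import read_state
T=load("top0");s=read_state()
for n,p,z in(("green",(427,292),.115),("blue",(500,300),.12),("black",(515,237),.115),("amber",(350,183),.13),("wash",(545,178),.16),("jar",(324,337),.055)): print(n,onz(T,[p],z).round(3))
g=np.array([.5360,.2312,.079]);az=-13.3
u=np.array([np.cos(np.radians(az))*np.cos(np.radians(25)),np.sin(np.radians(az))*np.cos(np.radians(25)),np.sin(np.radians(25))])
g=g+.018*u;print("grasp",g,u)
# tool down with heading az: el=-90 => x = xs*(h)
for dz in(.12,0): print(cmd(*pose(az,-90,g+[0,0,dz]),s))
E
```

```text
green [[ 0.479 -0.153  0.115]]
blue [[ 0.464 -0.303  0.12 ]]
black [[ 0.597 -0.339  0.115]]
amber [[0.705 0.01  0.13 ]]
wash [[ 0.713 -0.391  0.16 ]]
jar [[0.382 0.061 0.055]]
grasp [0.55187599 0.22744707 0.08660713] [ 0.88199959 -0.20849587  0.42261826]
([0.5955, -0.6143, 0.0441], [-0.0001, -0.0009, -0.823], 'rows>=13.8')
([0.5954, -0.6141, 0.1641], [-0.0001, -0.0009, -0.823], 'rows>=13.9')
```

>>> jog_arm([
  [0.5, [0.5955, -0.6143, 0.0441], [0, 0, -0.823]],
  [0.5, [0.5955, -0.6143, 0.0441], [0, 0, -0.823]],
  [0.5, [0.5955, -0.6143, 0.0441], [0, 0, -0.823]],
  [0.5, [0.5955, -0.6143, 0.0441], [0, 0, -0.823]],
  [0.5, [0.5955, -0.6143, 0.0441], [0, 0, -0.823]],
  [0.5, [0.5955, -0.6143, 0.0441], [0, 0, -0.823]],
  [0.5, [0.5955, -0.6143, 0.0441], [0, 0, -0.823]],
  [0.5, [0.5955, -0.6143, 0.0441], [0, 0, -0.823]],
], newtons=40)

```text
t: 1.1
ee_pos: [0.3987, -0.0927, 0.2304]
tcp_rot: [1.916, 2.489, 0.0]
ft_force: [0.6, -0.8, -0.5]
width: 0.0427
grip_force: 0.0
```

```bash
cat > a.py <<'E'
from h import *
from plant import read_state
import sys
s=read_state();print(s["t"],s["q"].round(2),s["ee_pos"].round(4),s["ft_force"].round(1),round(s["width"],4))
a=[float(v) for v in sys.argv[1:]]
# args: az el gx gy gz
print(cmd(*pose(a[0],a[1],a[2:5]),s))
E
python3 a.py -13.3 -90 .5519 .2274 .2066
```

```text
1.1 [-0.44 -0.14  1.95 -0.    1.33 -0.7 ] [ 0.3987 -0.0927  0.2304] [ 0.6 -0.8 -0.5] 0.0427
([0.2702, 0.2301, 0.0178], [0.0, 0.0002, -0.3437], 'rows>=5.8')
```

>>> jog_arm([
  [0.5, [0.2702, 0.2301, 0.0178], [0, 0, -0.3437]],
  [0.5, [0.2702, 0.2301, 0.0178], [0, 0, -0.3437]],
  [0.5, [0.2702, 0.2301, 0.0178], [0, 0, -0.3437]],
  [0.5, [0.2702, 0.2301, 0.0178], [0, 0, -0.3437]],
  [0.5, [0.2702, 0.2301, 0.0178], [0, 0, -0.3437]],
  [0.5, [0.2702, 0.2301, 0.0178], [0, 0, -0.3437]],
  [0.5, [0.2702, 0.2301, 0.0178], [0, 0, -0.3437]],
  [0.5, [0.2702, 0.2301, 0.0178], [0, 0, -0.3437]],
])

```text
t: 2.1
ee_pos: [0.5528, 0.224, 0.212]
tcp_rot: [-0.374, -3.118, 0.002]
ft_force: [-0.5, 0.1, -0.5]
width: 0.0425
grip_force: 0.0
```

```bash
python3 a.py -13.3 -90 .5519 .2274 .0866
python3 - <<'E'
from h import *
from plant import camera
T=camera("top");S=camera("scene")
a=cv2.resize(T["image"][160:310,200:300],None,fx=4,fy=4);b=cv2.resize(S["image"][130:280,320:420],None,fx=4,fy=4)
cv2.imwrite("pics/pre.png",np.hstack([a,b]))
E
```

```text
2.1 [ 0.24  0.29  1.53 -0.    1.32 -1.09] [0.5528 0.224  0.212 ] [-0.5  0.1 -0.5] 0.0425
([0.0015, 0.0033, 0.1194], [-0.0004, -0.0005, -0.0021], 'rows>=1.9')
```

View pics/pre.png

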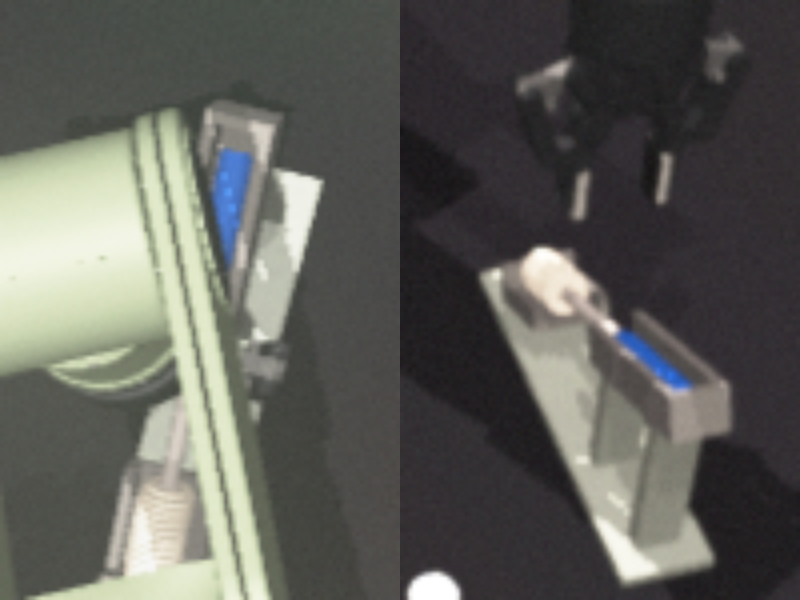

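The fingers, at about (580,195) and (663,180) in the right crop, straddle the shaft line above the rack. Descending and closing next.

>>> jog_arm([
  [0.5, [0.0015, 0.0033, 0.06], [0, 0, -0.002]],
  [0.5, [0.0015, 0.0033, 0.1], [0, 0, -0.002]],
  [0.5, [0.0015, 0.0033, 0.1194], [0, 0, -0.002]],
  [0.5, [0.0015, 0.0033, 0.1194], [0, 0, -0.002]],
  [0, [0.0015, 0.0033, 0.1194], [0, 0, -0.002]],
  [0, [0.0015, 0.0033, 0.1194], [0, 0, -0.002]],
  [0, [0.0015, 0.0033, 0.1194], [0, 0, -0.002]],
  [0, [0.0015, 0.0033, 0.1194], [0, 0, -0.002]],
])

```text
t: 3.2
ee_pos: [0.5545, 0.2285, 0.0957]
tcp_rot: [0.363, 3.116, 0.002]
ft_force: [-0.1, -0.2, 7.2]
width: 0.0086
grip_force: 39.1
```

```bash
python3 a.py -13.3 -90 .5519 .2274 .2866
```

```text
3.2 [ 0.25  0.43  1.61 -0.    1.1  -1.09] [0.5545 0.2285 0.0957] [-0.1 -0.2  7.2] 0.0086
([0.0015, -0.0013, -0.1969], [0.0006, 0.0012, 0.0001], 'rows>=3.2')
```

>>> jog_arm([
  [0, [0, 0, -0.03], [0, 0, 0]],
  [0, [0, 0, -0.08], [0, 0, 0]],
  [0, [0, 0, -0.14], [0, 0, 0]],
  [0, [0, 0, -0.2], [0, 0, 0]],
  [0, [0, 0, -0.2], [0, 0, 0]],
  [0, [0, 0, -0.2], [0, 0, 0]],
])

```text
t: 3.95
ee_pos: [0.5524, 0.2281, 0.2931]
tcp_rot: [-0.363, -3.12, 0.0]
ft_force: [-0.6, 0.2, -1.4]
width: 0.0081
grip_force: 39.1
```

```bash
cat > look.py <<'E'
from h import *
from plant import camera
import sys
b=[int(v) for v in sys.argv[2:10]]  # top box, scene box
T=camera("top");S=camera("scene");n=sys.argv[1]
pickle.dump(T,open(n+"T.pkl","wb"));pickle.dump(S,open(n+"S.pkl","wb"))
def c(i,x0,y0,x1,y1):
    i=i[y0:y1,x0:x1];return cv2.resize(i,(400,int(400*i.shape[0]/i.shape[1])))
o=[c(T["image"],*b[:4]),c(S["image"],*b[4:])];h=max(i.shape[0] for i in o)
cv2.imwrite(f"pics/{n}.png",np.hstack([cv2.copyMakeBorder(i,0,h-i.shape[0],0,0,0) for i in o]))
E
python3 look.py lift 200 130 320 310 310 70 430 250; python3 a.py -5 -25 .60 -.2085 .32
```

```text
4.05 [ 0.25  0.23  1.44  0.    1.47 -1.09] [0.5515 0.2278 0.2908] [-0.1  0.1 -0.9] 0.0081
([-0.1419, -0.4144, -0.0314], [-0.0266, -0.3618, -0.0406], 'rows>=7.0')
```

View pics/lift.png

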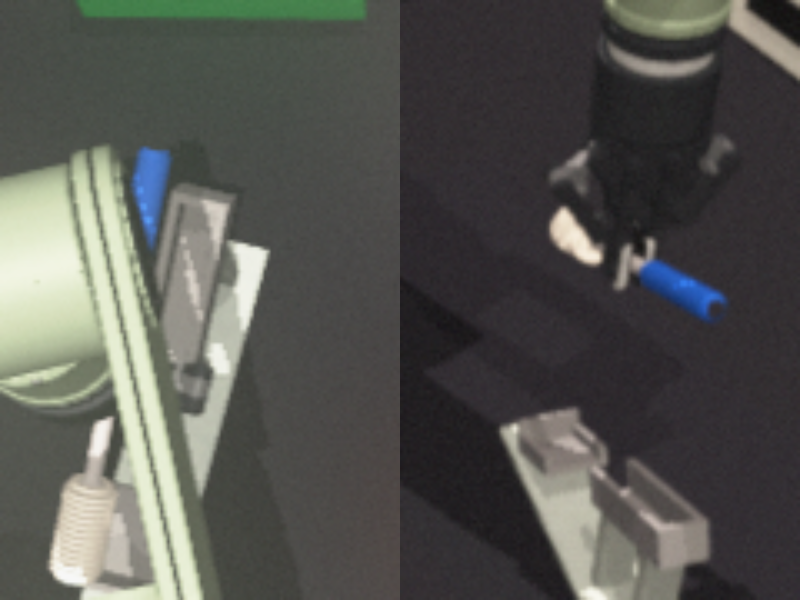

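The brush is held by the shaft just below the handle and clear of the rack, with the handle end at scene (405,162) and top (246,175.5).

```bash
python3 - <<'E'
from h import *
S,T=load("liftS"),load("liftT")
e,r=tri(S,(404.8,161.8),T,(246.2,175.6));print(e,r)
o=np.array([.5520,.2278,.2848]);d=e-o;L=np.linalg.norm(d);print("g",150-L*1000,"el",np.degrees(np.arcsin(d[2]/L)),"az",np.degrees(np.arctan2(d[1],d[0])))
t=tri(S,(0,0),T,(0,0))
E
python3 a.py -5 -25 .619 -.2085 .31
```

```text
[0.66722173 0.2019319  0.3351199 ] 0.0007156405653977019
g 21.636073379815087 el 23.079606718074192 az -12.653500074332579
4.05 [ 0.25  0.23  1.44  0.    1.47 -1.09] [0.5515 0.2278 0.2908] [-0.1  0.1 -0.9] 0.0081
([-0.1604, -0.41, -0.0215], [-0.0266, -0.3618, -0.0406], 'rows>=7.1')
```

>>> jog_arm([
  [0, [-0.1419, -0.4144, -0.0314], [-0.0266, -0.3618, -0.0406]],
  [0, [-0.1419, -0.4144, -0.0314], [-0.0266, -0.3618, -0.0406]],
  [0, [-0.1419, -0.4144, -0.0314], [-0.0266, -0.3618, -0.0406]],
  [0, [-0.1419, -0.4144, -0.0314], [-0.0266, -0.3618, -0.0406]],
  [0, [-0.1419, -0.4144, -0.0314], [-0.0266, -0.3618, -0.0406]],
  [0, [-0.1419, -0.4144, -0.0314], [-0.0266, -0.3618, -0.0406]],
  [0, [-0.1419, -0.4144, -0.0314], [-0.0266, -0.3618, -0.0406]],
  [0, [-0.1419, -0.4144, -0.0314], [-0.0266, -0.3618, -0.0406]],
])

```text
t: 5.05
ee_pos: [0.5929, -0.1287, 0.3431]
tcp_rot: [0.123, 2.055, -0.06]
ft_force: [1.6, 1.2, -0.1]
width: 0.0084
grip_force: 39.3
```

```bash
python3 a.py -5 -25 .619 -.2085 .30
```

```text
5.05 [-0.54 -0.23  2.12  1.09  0.43 -2.82] [ 0.5929 -0.1287  0.3431] [ 1.6  1.2 -0.1] 0.0084
([0.0213, -0.0768, 0.0447], [-0.0062, -0.0162, -0.0066], 'rows>=1.5')
```

Run:
```python
from h import *
from plant import read_state
D=[(.207,1.543,.575,.2555),(.43,1.61,.5997,.0957),(.23,1.44,.5961,.2908),(-.14,1.95,.4094,.2304),(.29,1.53,.5965,.212)]
A=[];b=[]
for q1,q2,r,z in D:
    s=q1+q2
    A+= [[np.sin(q1),np.sin(s),np.cos(s),1,0],[np.cos(q1),np.cos(s),-np.sin(s),0,1]];b+=[r,z]
for cols in([0,1,3,4],[0,1,2,3,4],[0,1,4]):
    x,res,_,_=np.linalg.lstsq(np.array(A)[:,cols],np.array(b),rcond=None);print(cols,x.round(3),res)
s=read_state();q=s["q"];a0=np.pi-0
Rm=R.from_rotvec(s["tcp_rot"]).as_matrix()
p=s["ee_pos"];c,sn=np.cos(q[0]),np.sin(q[0])
L1,L2,h=x[0],x[1],x[2]
for q1,q2 in [(q[1],q[2])]:
    rw=L1*np.sin(q1)+L2*np.sin(q1+q2);zw=L1*np.cos(q1)+L2*np.cos(q1+q2)
    W=np.array([rw*c,rw*sn,zw]);d=p-W;print("p-W(no h)",d,"toolz",Rm[:,2])
    # d = h0 k + Lt*z
    print(np.linalg.lstsq(np.c_[[0,0,1],Rm[:,2]],d,rcond=None))
```

```text
[0, 1, 3, 4] [ 0.422  0.495 -0.005 -0.069] [0.00044329]
[0, 1, 2, 3, 4] [ 0.445  0.496  0.084  0.01  -0.01 ] [3.94017743e-06]
[0, 1, 4] [ 0.421  0.49  -0.07 ] [0.00044556]
p-W(no h) [0.2757178  0.06051856 0.08684678] toolz [ 0.8784038  -0.09575232 -0.46822885]
(array([0.22861575, 0.30277709]), array([0.00810727]), np.int32(2), array([1.21170494, 0.7292264 ]))
```

```bash
python3 a.py -18.6 -44 .64 -.215 .30
```

```text
5.05 [-0.54 -0.23  2.12  1.09  0.43 -2.82] [ 0.5929 -0.1287  0.3431] [ 1.6  1.2 -0.1] 0.0084
([0.0092, -0.0798, 0.0641], [0.0563, 0.0887, 0.0369], 'rows>=1.9')
```

>>> jog_arm([
  [0, [0.002, -0.02, 0.016], [0.0563, 0.0887, 0.0369]],
  [0, [0.005, -0.04, 0.032], [0.0563, 0.0887, 0.0369]],
  [0, [0.007, -0.06, 0.048], [0.0563, 0.0887, 0.0369]],
  [0, [0.0092, -0.0798, 0.0641], [0.0563, 0.0887, 0.0369]],
  [0, [0.0092, -0.0798, 0.0641], [0.0563, 0.0887, 0.0369]],
  [0, [0.0092, -0.0798, 0.0641], [0.0563, 0.0887, 0.0369]],
])

```text
t: 5.8
ee_pos: [0.6369, -0.2132, 0.307]
tcp_rot: [0.375, 2.313, -0.163]
ft_force: [-0.9, -0.3, -0.8]
width: 0.0084
grip_force: 39.4
```

```bash
python3 a.py -18.6 -44 .649 -.2186 .279;python3 a.py -18.6 -44 .649 -.2186 .149; python3 look.py pre2 380 130 520 340 160 100 300 310
```

```text
5.8 [-0.51 -0.    1.85  0.27  0.51 -1.94] [ 0.6369 -0.2132  0.307 ] [-0.9 -0.3 -0.8] 0.0084
([0.011, -0.0012, 0.0229], [-0.0001, 0.0004, 0.0011], 'rows>=0.4')
5.8 [-0.51 -0.    1.85  0.27  0.51 -1.94] [ 0.6369 -0.2132  0.307 ] [-0.9 -0.3 -0.8] 0.0084
([0.1046, -0.0009, 0.1131], [-0.0001, 0.0004, 0.0011], 'rows>=2.5')
```

View pics/pre2.png

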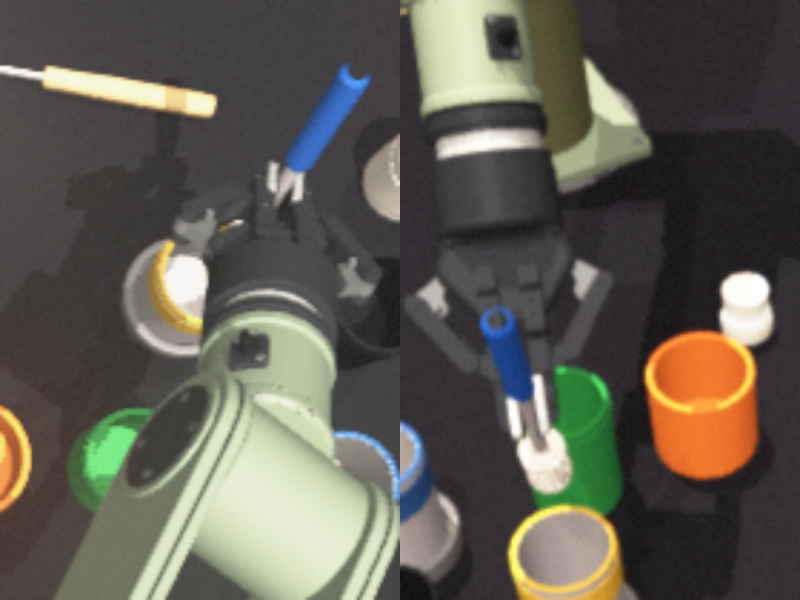

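The brush is upright with its bristles near scene (212,268) and the handle end at scene (193,213) and top (505,156). I'll check the brush axis before lowering it.

Run:
```python
from h import *
from plant import read_state
S,T=load("pre2S"),load("pre2T");s=read_state()
e,r=tri(S,(193.3,213.0),T,(505.5,155.5));print(e,r)
Rm=R.from_rotvec(s["tcp_rot"]).as_matrix();g=s["ee_pos"]+.006*Rm[:,2];d=e-g;L=np.linalg.norm(d);u=d/L
print("g",150-1000*L,"u",u,"lean",np.degrees(np.arccos(u[2])),"az",np.degrees(np.arctan2(u[1],u[0])),"tip",e-.25*u)
th=np.radians(113.5);up=Rm[:,2]*np.cos(th)-Rm[:,0]*np.sin(th);print("u model",up,"tip",g-.1216*up, proj(S,[e-.25*u,g-.1216*up]))
```

```text
[ 0.68380908 -0.23049031  0.42169735] 0.0007255169372154875
g 24.191511298582114 u [ 0.33874792 -0.12777756  0.93216025] lean 21.225897195603544 az -20.666747997481735 tip [ 0.5991221  -0.19854592  0.18865728]
u model [ 0.32963194 -0.10669929  0.93806079] tip [ 0.60110848 -0.20144017  0.19035548] [[213.55036499 261.93197905]
 [212.45676106 262.63711682]]
```

```bash
cat > d.py <<'E'
from h import *
from plant import read_state
import sys
s=read_state();R0=R.from_rotvec(s["tcp_rot"]).as_matrix()
print(round(s["t"],2),s["q"].round(2),s["ee_pos"].round(4),s["ft_force"].round(1),round(s["width"],4),"z",R0[:,2].round(3))
for a in sys.argv[1:]:
    v=np.array(eval(a));print(a,(R0.T@v).round(4).tolist())
E
python3 d.py "(.0067,-.0044,-.02)" "(.0067,-.0044,-.153)"
```

```text
5.9 [-0.51 -0.    1.85  0.27  0.51 -1.94] [ 0.6371 -0.213   0.3086] [-1.3  0.2 -0.5] 0.0084 z [ 0.684 -0.231 -0.692]
(.0067,-.0044,-.02) [0.0091, -0.002, 0.0194]
(.0067,-.0044,-.153) [0.1051, -0.0015, 0.1114]
```

>>> jog_arm([
  [0, [0.0091, -0.002, 0.0194], [0, 0, 0]],
  [0, [0.035, -0.002, 0.044], [0, 0, 0]],
  [0, [0.065, -0.002, 0.073], [0, 0, 0]],
  [0, [0.09, -0.002, 0.097], [0, 0, 0]],
  [0, [0.1051, -0.0015, 0.1114], [0, 0, 0]],
  [0, [0.1051, -0.0015, 0.1114], [0, 0, 0]],
  [0, [0.1051, -0.0015, 0.1114], [0, 0, 0]],
])

```text
t: 6.78
ee_pos: [0.6455, -0.2186, 0.1586]
tcp_rot: [0.373, 2.306, -0.167]
ft_force: [0.4, -0.6, -1.5]
width: 0.0087
grip_force: 39.3
```

```bash
python3 d.py "(-.005,0,-.1)"; python3 look.py in1 380 130 520 340 160 100 300 340
```

```text
6.78 [-0.51  0.24  1.94  0.72  0.2  -2.42] [ 0.6455 -0.2186  0.1586] [ 0.4 -0.6 -1.5] 0.0087 z [ 0.687 -0.233 -0.689]
(-.005,0,-.1) [0.0758, -0.0011, 0.0654]
```

View pics/in1.png

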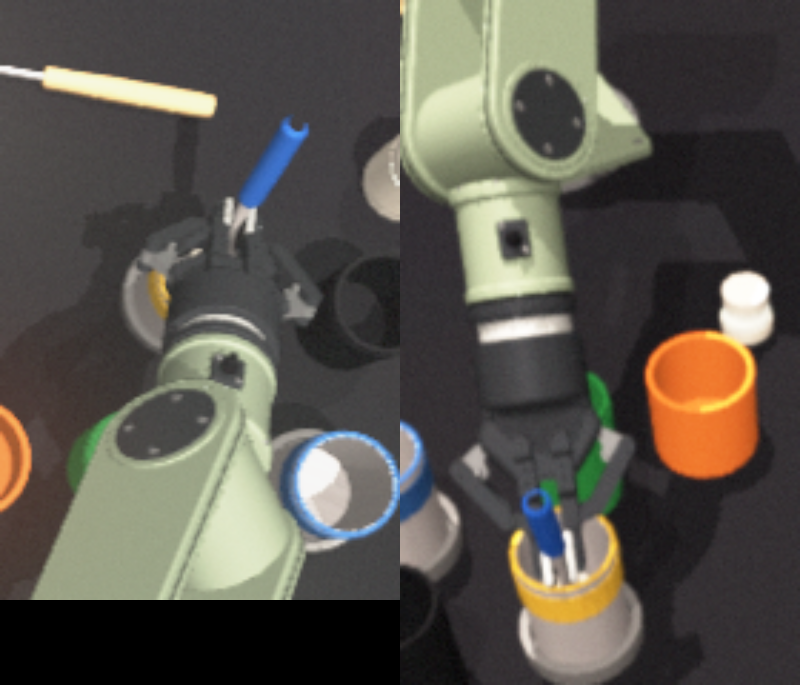

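The bristles are inside the yellow canister and the fingers sit just above its rim, at scene crop (555,555). Releasing and backing off.

>>> jog_arm([
  [0.45, [0, 0, 0], [0, 0, 0]],
  [0.45, [0, 0, 0], [0, 0, 0]],
  [0.45, [0, 0, 0], [0, 0, 0]],
  [0.45, [0, 0, -0.02], [0, 0, 0]],
  [0.45, [0, 0, -0.05], [0, 0, 0]],
  [0.45, [-0.03, 0, -0.1], [0, 0, 0]],
  [0.45, [-0.07, 0, -0.14], [0, 0, 0]],
  [0.45, [-0.07, 0, -0.14], [0, 0, 0]],
])

```text
t: 7.88
ee_pos: [0.5977, -0.203, 0.3136]
tcp_rot: [0.37, 2.294, -0.172]
ft_force: [0.4, 0.2, 0.0]
width: 0.0386
grip_force: 0.0
```

```bash
python3 d.py "(-.005,0,-.1)"; python3 look.py out1 400 130 520 310 160 180 300 340
python3 - <<'E'
from h import *
S,T=load("out1S"),load("out1T")
for n,c,b in(("S",S,(150,150,330,330)),("T",T,(400,120,540,300))):
    m=mask(c,(105,150,60),(122,255,255),b);k,l,st,ce=cv2.connectedComponentsWithStats(m)
    print(n,[(st[i].tolist(),ce[i].round(1)) for i in range(1,k) if st[i][4]>25])
E
```

```text
7.88 [-0.53 -0.11  1.95  0.31  0.51 -1.99] [ 0.5977 -0.203   0.3136] [0.4 0.2 0. ] 0.0386 z [ 0.694 -0.238 -0.679]
(-.005,0,-.1) [0.0766, -0.0008, 0.0645]
S [([150, 263, 21, 21, 162], array([160.4, 275.8])), ([205, 282, 13, 19, 128], array([211.6, 291.9]))]
T [([462, 178, 23, 29, 237], array([472.4, 192.5]))]
```

View pics/out1.png

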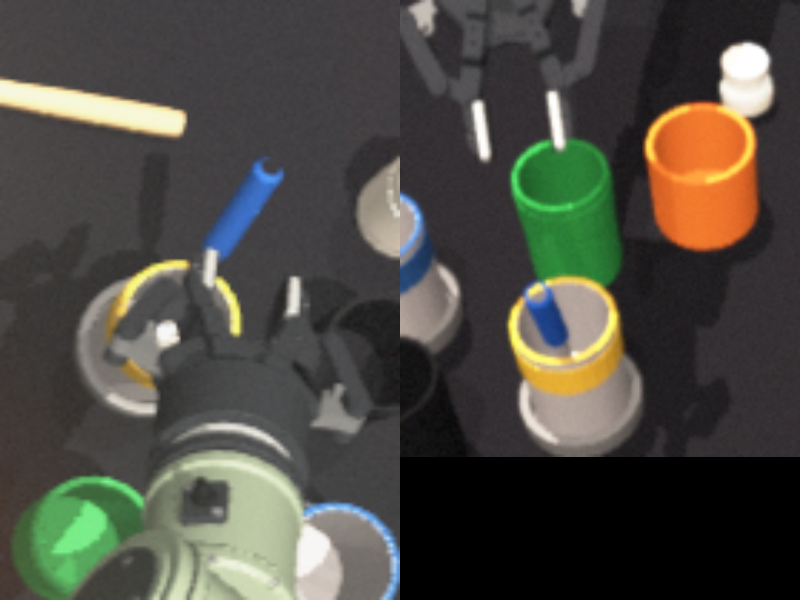

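The brush is leaning on the far rim. Its handle end is at top (480.5,179.5) and scene (208,282); the junction is at top (464.5,204.5) and scene (216,300).

Run:
```python
from h import *
S,T=load("out1S"),load("out1T")
e,r=tri(S,(208.3,282.4),T,(480.2,180));j,r2=tri(S,(216,299.7),T,(464.5,204.4));c,r3=tri(S,(211.9,291.7),T,(472.4,192.3))
print(e,r,j,r2,c,r3);u=(e-j);print(np.linalg.norm(u));u/=np.linalg.norm(u)
print("u",u,"lean",np.degrees(np.arccos(u[2])),"az",np.degrees(np.arctan2(u[1],u[0])),"tip",e-.25*u,"at z .12",e-u*(e[2]-.12)/u[2])
```

```text
[ 0.6858162  -0.23462528  0.24713005] 0.0005791559473906681 [ 0.6586232  -0.22501085  0.14959557] 0.002485171235951221 [ 0.67276933 -0.23060729  0.19892582] 0.0005027588854946801
0.10170974004898617
u [ 0.26735887 -0.09452809  0.95894926] lean 16.47385105011576 az -19.47168822681197 tip [ 0.61897649 -0.21099326  0.00739274] at z .12 [ 0.65037184 -0.22209348  0.12      ]
```

```bash
python3 a.py -19.5 -90 .6746 -.2307 .315
```

```text
7.975 [-0.53 -0.1   1.95  0.31  0.51 -1.99] [ 0.595  -0.2012  0.3054] [-0.1  0.4 -0.2] 0.0387
([-0.0698, -0.0029, 0.0507], [0.001, 0.258, 0.0059], 'rows>=4.3')
```

>>> jog_arm([
  [0.55, [-0.04, 0, 0], [0, 0.05, 0]],
  [0.55, [-0.0698, -0.0029, 0.0507], [0.001, 0.258, 0.006]],
  [0.55, [-0.0698, -0.0029, 0.0507], [0.001, 0.258, 0.006]],
  [0.55, [-0.0698, -0.0029, 0.0507], [0.001, 0.258, 0.006]],
  [0.55, [-0.0698, -0.0029, 0.0507], [0.001, 0.258, 0.006]],
  [0.55, [-0.0698, -0.0029, 0.0507], [0.001, 0.258, 0.006]],
  [0.55, [-0.0698, -0.0029, 0.0507], [0.001, 0.258, 0.006]],
])

```text
t: 8.85
ee_pos: [0.6737, -0.2304, 0.3175]
tcp_rot: [-0.532, -3.092, -0.003]
ft_force: [-0.7, 0.1, -0.2]
width: 0.0468
grip_force: 0.0
```

```bash
python3 a.py -19.5 -90 .6746 -.2307 .2068; python3 d.py
```

```text
8.85 [-0.45  0.47  1.07  0.    1.6  -1.68] [ 0.6737 -0.2304  0.3175] [-0.7  0.1 -0.2] 0.0468
([-0.0014, -0.0001, 0.1047], [0.0003, -0.0014, -0.0001], 'rows>=1.7')
8.85 [-0.45  0.47  1.07  0.    1.6  -1.68] [ 0.6737 -0.2304  0.3175] [-0.7  0.1 -0.2] 0.0468 z [-0.004  0.002 -1.   ]
```

>>> jog_arm([
  [0.55, [-0.0014, 0, 0.05], [0, 0, 0]],
  [0.55, [-0.0014, 0, 0.09], [0, 0, 0]],
  [0.55, [-0.0014, 0, 0.1047], [0, 0, 0]],
  [0.55, [-0.0014, 0, 0.1047], [0, 0, 0]],
  [0, [-0.0014, 0, 0.1047], [0, 0, 0]],
  [0, [-0.0014, 0, 0.1047], [0, 0, 0]],
  [0, [-0.0014, 0, 0.1047], [0, 0, 0]],
  [0, [-0.0014, 0, 0.1047], [0, 0, 0]],
], newtons=60)

```text
t: 9.85
ee_pos: [0.6772, -0.2316, 0.2179]
tcp_rot: [0.532, 3.092, -0.001]
ft_force: [1.3, 0.4, 5.9]
width: 0.0166
grip_force: 58.7
```

```bash
cat > brush.py <<'E'
from h import *
from plant import read_state,camera
s=read_state();S=camera("scene");T=camera("top")
R0=R.from_rotvec(s["tcp_rot"]).as_matrix();g=s["ee_pos"]+.006*R0[:,2]
for n,c in(("S",S),("T",T)):
    m=mask(c,(105,130,50),(123,255,255),(0,0,640,480));gp=proj(c,g)[0]
    k,l,st,ce=cv2.connectedComponentsWithStats(m)
    print(n,gp.round(1),[(st[i].tolist(),ce[i].round(1).tolist()) for i in range(1,k) if st[i][4]>12 and np.hypot(*(ce[i]-gp))<50])
print(s["q"].round(2),s["ft_force"].round(1),"w",round(s["width"],4),"grasp",g.round(4))
E
python3 brush.py
```

```text
S [211.1 289.6] [([203, 281, 14, 20, 141], [210.5, 290.9])]
T [474.3 188.6] []
[-0.45  0.53  1.19  0.    1.42 -1.68] [1.3 0.4 5.9] w 0.0166 grasp [ 0.6772 -0.2316  0.2119]
```

```bash
python3 a.py -19.5 -73.5 .619 -.2085 .25; python3 a.py -19.5 -90 .6772 -.2316 .232
```

```text
9.95 [-0.45  0.53  1.19  0.    1.42 -1.68] [ 0.6772 -0.2316  0.2179] [2.1 0.3 6.1] 0.0166
([0.0641, 0.0023, -0.0381], [0.0001, -0.0905, -0.0002], 'rows>=1.5')
9.95 [-0.45  0.53  1.19  0.    1.42 -1.68] [ 0.6772 -0.2316  0.2179] [2.1 0.3 6.1] 0.0166
([-0.0001, -0.0, -0.0201], [0.0001, 0.0012, -0.0002], 'rows>=0.3')
```

>>> jog_arm([
  [0, [0, 0, -0.02], [0, 0, 0]],
  [0, [0.016, 0.0006, -0.026], [0, -0.0226, 0]],
  [0, [0.032, 0.0012, -0.03], [0, -0.0452, 0]],
  [0, [0.048, 0.0017, -0.034], [0, -0.0679, 0]],
  [0, [0.0641, 0.0023, -0.0381], [0, -0.0905, 0]],
  [0, [0.0641, 0.0023, -0.0381], [0, -0.0905, 0]],
  [0, [0.0641, 0.0023, -0.0381], [0, -0.0905, 0]],
])

```text
t: 10.82
ee_pos: [0.6167, -0.2081, 0.2542]
tcp_rot: [0.485, 2.82, -0.069]
ft_force: [0.8, -0.3, -1.0]
width: 0.0169
grip_force: 58.5
```

```bash
python3 brush.py; python3 a.py -19.5 -73.5 .619 -.2085 .25; python3 look.py str 400 130 520 310 160 180 300 340
```

```text
S [207.8 251.2] [([200, 238, 16, 34, 273], [207.8, 254.2]), ([157, 247, 11, 12, 19], [163.5, 251.4])]
T [467.6 214.5] []
[-0.48  0.21  1.57  0.04  1.08 -1.72] [ 0.8 -0.3 -1. ] w 0.0169 grasp [ 0.6182 -0.2086  0.2484]
10.925 [-0.48  0.21  1.57  0.04  1.08 -1.72] [ 0.6171 -0.2082  0.2539] [ 0.6  0.5 -0.7] 0.0169
([-0.0007, 0.0004, -0.0018], [-0.0, -0.0014, -0.0002], 'rows>=0.0')
```

View pics/str.png

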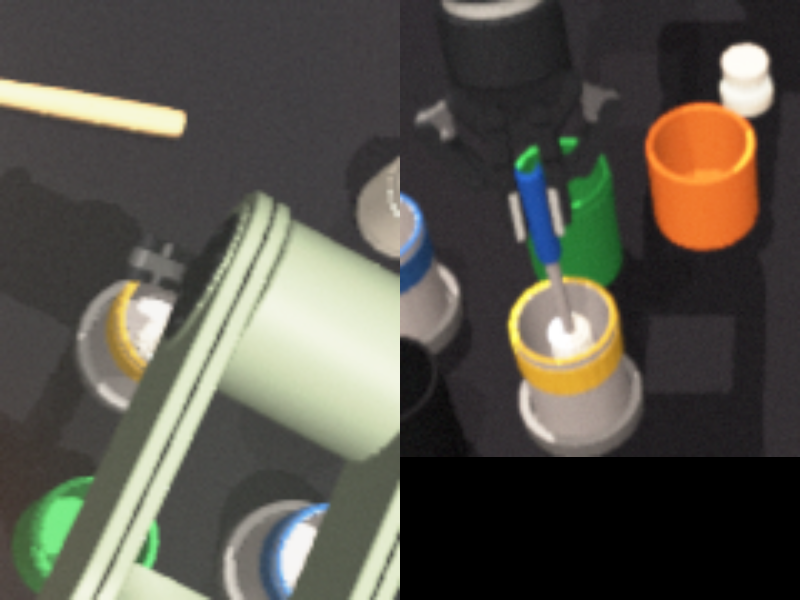

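The brush is vertical and central in the yellow canister, with the bristles at about (570,335) in the right crop. Starting the strokes.

```bash
python3 d.py "(.001,0,.052)" "(.001,0,.0)" "(.001,0,-.025)" "(.001,0,-.040)"
```

```text
11.03 [-0.48  0.21  1.57  0.04  1.08 -1.72] [ 0.6169 -0.2081  0.2533] [-0.1 -0.5 -1. ] 0.0167 z [ 0.263 -0.093 -0.96 ]
(.001,0,.052) [-0.0154, 0.0003, -0.0497]
(.001,0,.0) [-0.0009, 0.0003, 0.0003]
(.001,0,-.025) [0.0061, 0.0003, 0.0243]
(.001,0,-.040) [0.0103, 0.0003, 0.0387]
```

>>> jog_arm([
  [0, [-0.0154, 0.0003, -0.0497], [0, 0, 0]],
  [0, [-0.0154, 0.0003, -0.0497], [0, 0, 0]],
  [0, [-0.0154, 0.0003, -0.0497], [0, 0, 0]],
  [0, [-0.0009, 0.0003, 0.0003], [0, 0, 0]],
  [0, [0.0061, 0.0003, 0.0243], [0, 0, 0]],
  [0, [0.0103, 0.0003, 0.0387], [0, 0, 0]],
  [0, [0.0103, 0.0003, 0.0387], [0, 0, 0]],
  [0, [0.0103, 0.0003, 0.0387], [0, 0, 0]],
])

```text
t: 12.02
ee_pos: [0.624, -0.2103, 0.2234]
tcp_rot: [0.483, 2.799, -0.075]
ft_force: [1.2, 1.7, 23.3]
width: 0.0169
grip_force: 62.0
```

```bash
python3 brush.py; python3 d.py "(.0,0,.092)" "(.0,0,.04)" "(.0,0,.015)" "(.0,0,-.001)"
```

```text
S [210.7 264.4] [([157, 247, 11, 11, 21], [163.5, 251.1]), ([202, 252, 16, 30, 224], [210.3, 266.2])]
T [465.  213.7] []
[-0.47  0.24  1.6   0.05  1.   -1.72] [ 1.2  1.7 23.3] w 0.0169 grasp [ 0.6257 -0.2109  0.2177]
12.12 [-0.47  0.24  1.6   0.05  1.   -1.72] [ 0.6239 -0.2102  0.2234] [ 0.4  0.7 23.2] 0.0166 z [ 0.283 -0.101 -0.954]
(.0,0,.092) [-0.0276, -0.0, -0.0878]
(.0,0,.04) [-0.012, -0.0, -0.0382]
(.0,0,.015) [-0.0045, -0.0, -0.0143]
(.0,0,-.001) [0.0003, 0.0, 0.001]
```

>>> jog_arm([
  [0, [-0.012, 0, -0.0382], [0, 0, 0]],
  [0, [-0.0276, 0, -0.0878], [0, 0, 0]],
  [0, [-0.0276, 0, -0.0878], [0, 0, 0]],
  [0, [-0.0276, 0, -0.0878], [0, 0, 0]],
])

```text
t: 12.62
ee_pos: [0.6184, -0.208, 0.3032]
tcp_rot: [0.486, 2.823, -0.068]
ft_force: [1.6, -0.5, -0.7]
width: 0.0164
grip_force: 59.1
```

```bash
python3 brush.py;python3 d.py "(.0,0,-.05)" "(.0,0,-.075)" "(.0,0,-.092)"
```

```text
S [204.1 234.6] [([195, 218, 17, 37, 305], [203.6, 235.7]), ([157, 247, 11, 11, 18], [163.4, 250.9])]
T [473.9 208.7] []
[-0.47  0.17  1.51  0.04  1.18 -1.71] [ 1.6 -0.5 -0.7] w 0.0164 grasp [ 0.6199 -0.2085  0.2974]
12.72 [-0.47  0.18  1.51  0.04  1.18 -1.71] [ 0.6184 -0.208   0.3025] [ 1.9 -0.1 -0.8] 0.0168 z [ 0.261 -0.092 -0.961]
(.0,0,-.05) [0.0138, -0.0, 0.0481]
(.0,0,-.075) [0.0207, -0.0001, 0.0721]
(.0,0,-.092) [0.0254, -0.0001, 0.0884]
```

>>> jog_arm([
  [0, [-0.0022, 0, -0.0077], [0, 0, 0]],
  [0, [0.0138, 0, 0.0481], [0, 0, 0]],
  [0, [0.0207, 0, 0.0721], [0, 0, 0]],
  [0, [0.0254, 0, 0.0884], [0, 0, 0]],
  [0, [0.0254, 0, 0.0884], [0, 0, 0]],
  [0, [0.0254, 0, 0.0884], [0, 0, 0]],
  [0, [0.0254, 0, 0.0884], [0, 0, 0]],
])

```text
t: 13.6
ee_pos: [0.6246, -0.2106, 0.2223]
tcp_rot: [0.483, 2.804, -0.074]
ft_force: [1.7, 0.4, 17.5]
width: 0.0166
grip_force: 61.6
```

```bash
python3 brush.py;python3 d.py "(.0,0,.05)" "(.0,0,.1)" "(.0,0,.025)"
```

```text
S [210.7 265.1] [([161, 248, 7, 11, 17], [164.8, 252.2]), ([202, 253, 16, 29, 218], [210.2, 266.4])]
T [465.  213.5] []
[-0.47  0.24  1.6   0.05  1.   -1.72] [ 1.7  0.4 17.5] w 0.0166 grasp [ 0.6263 -0.2112  0.2165]
13.7 [-0.47  0.24  1.6   0.05  1.   -1.72] [ 0.6246 -0.2106  0.2222] [ 1.  -0.  16.6] 0.0164 z [ 0.278 -0.1   -0.955]
(.0,0,.05) [-0.0148, -0.0, -0.0478]
(.0,0,.1) [-0.0296, -0.0001, -0.0955]
(.0,0,.025) [-0.0074, -0.0, -0.0239]
```

Third stroke: up, then back down to press.

>>> jog_arm([
  [0, [-0.0148, 0, -0.0478], [0, 0, 0]],
  [0, [-0.0287, 0, -0.0926], [0, 0, 0]],
  [0, [-0.0287, 0, -0.0926], [0, 0, 0]],
  [0, [-0.0287, 0, -0.0926], [0, 0, 0]],
  [0, [-0.0148, 0, -0.0478], [0, 0, 0]],
  [0, [-0.0074, 0, -0.0239], [0, 0, 0]],
  [0, [0, 0, 0.001], [0, 0, 0]],
  [0, [0, 0, 0.001], [0, 0, 0]],
])

```text
t: 14.7
ee_pos: [0.625, -0.2107, 0.2193]
tcp_rot: [0.484, 2.803, -0.073]
ft_force: [3.1, 0.2, 17.5]
width: 0.0163
grip_force: 61.7
```

>>> jog_arm([
  [0, [0, 0, 0], [0, 0, 0]],
  [0, [0, 0, 0], [0, 0, 0]],
])

```text
t: 14.95
ee_pos: [0.6248, -0.2106, 0.2193]
tcp_rot: [0.484, 2.804, -0.073]
ft_force: [2.9, 0.2, 18.5]
width: 0.0165
grip_force: 61.6
```

```bash
python3 brush.py;python3 d.py "(-.006,0.002,.08)" "(-.006,.002,.25)"
```

```text
S [211.  266.1] [([161, 248, 7, 10, 16], [164.7, 252.1]), ([202, 253, 16, 29, 219], [210.3, 267.1])]
T [464.7 213.7] []
[-0.47  0.25  1.6   0.05  1.   -1.72] [ 2.9  0.2 18.5] w 0.0165 grasp [ 0.6265 -0.2112  0.2136]
15.05 [-0.47  0.25  1.6   0.05  1.   -1.72] [ 0.6248 -0.2106  0.2193] [ 2.8  0.2 17.2] 0.0167 z [ 0.278 -0.099 -0.955]
(-.006,0.002,.08) [-0.0176, -0.0001, -0.0783]
(-.006,.002,.25) [-0.0679, -0.0002, -0.2407]
```

>>> jog_arm([
  [0, [-0.013, 0, -0.05], [0, 0, 0]],
  [0, [-0.025, 0, -0.1], [0, 0, 0]],
  [0, [-0.047, 0, -0.165], [0, 0, 0]],
  [0, [-0.0679, 0, -0.2407], [0, 0, 0]],
  [0, [-0.0679, 0, -0.2407], [0, 0, 0]],
  [0, [-0.0679, 0, -0.2407], [0, 0, 0]],
])

```text
t: 15.8
ee_pos: [0.6176, -0.208, 0.4623]
tcp_rot: [0.486, 2.821, -0.069]
ft_force: [1.6, -0.6, -0.9]
width: 0.0164
grip_force: 59.2
```

```bash
python3 brush.py;python3 a.py -10 -73.5 .483 -.0335 .42
```

```text
S [187.7 166.6] [([176, 145, 23, 48, 508], [187.1, 168.5])]
T [499.  189.3] []
[-0.47  0.12  1.25  0.04  1.49 -1.7 ] [ 1.6 -0.6 -0.9] w 0.0164 grasp [ 0.6192 -0.2085  0.4566]
15.9 [-0.47  0.12  1.25  0.04  1.49 -1.7 ] [ 0.6167 -0.2075  0.4581] [ 0.1 -0.3 -1.7] 0.0164
([0.1877, 0.119, -0.0194], [-0.0144, -0.0039, -0.051], 'rows>=3.6')
```

>>> jog_arm([
  [0, [0.1877, 0.119, -0.0194], [-0.0144, -0.0039, -0.051]],
  [0, [0.1877, 0.119, -0.0194], [-0.0144, -0.0039, -0.051]],
  [0, [0.1877, 0.119, -0.0194], [-0.0144, -0.0039, -0.051]],
  [0, [0.1877, 0.119, -0.0194], [-0.0144, -0.0039, -0.051]],
  [0, [0.1877, 0.119, -0.0194], [-0.0144, -0.0039, -0.051]],
  [0, [0.1877, 0.119, -0.0194], [-0.0144, -0.0039, -0.051]],
  [0, [0.1877, 0.119, -0.0194], [-0.0144, -0.0039, -0.051]],
])

```text
t: 16.77
ee_pos: [0.4827, -0.0344, 0.4275]
tcp_rot: [0.249, 2.839, -0.04]
ft_force: [0.1, -0.2, -1.3]
width: 0.0165
grip_force: 59.1
```

```bash
python3 brush.py
python3 - <<'E'
from h import *
from plant import camera,read_state
S=camera("scene");T=camera("top");s=read_state();R0=R.from_rotvec(s["tcp_rot"]).as_matrix();g=s["ee_pos"]+.006*R0[:,2]
# axis line in scene: handle blue + white bristles near predicted tip
m=mask(S,(105,130,50),(123,255,255),(150,60,330,260));n,l,st,ce=cv2.connectedComponentsWithStats(m);i=1+st[1:,4].argmax()
ys,xs=np.nonzero(l==i);ln=cv2.fitLine(np.c_[xs,ys].astype(np.float32),2,0,.01,.01).ravel()
pt=proj(S,[g-[0,0,.205],g-[0,0,.18],g+[0,0,.045]]);print(ln,pt)
w=mask(S,(0,0,150),(40,90,255),(int(pt[1,0])-25,int(pt[1,1])-35,int(pt[1,0])+25,int(pt[1,1])+25))
n,l,st,ce=cv2.connectedComponentsWithStats(w);print([(st[k].tolist(),ce[k].round(1)) for k in range(1,n) if st[k][4]>30],proj(S,[g-[0,0,.175]]))
E
python3 a.py -10 -73.5 .483 -.0335 .22
```

```text
S [253.4 111.2] [([247, 91, 12, 44, 376], [253.2, 111.8])]
T [385.1 276.3] []
[-0.26 -0.26  1.68  0.02  1.43 -1.66] [ 0.1 -0.2 -1.3] w 0.0165 grasp [ 0.4844 -0.0347  0.4218]
[8.0188826e-02 9.9677968e-01 2.5324020e+02 1.1175196e+02] [[261.04354213 190.07749106]
 [260.23898876 181.65830562]
 [251.44296298  89.61298562]]
[([235, 146, 12, 10, 86], array([239.5, 149.7])), ([250, 146, 15, 44, 397], array([257.3, 172.7])), ([273, 195, 12, 11, 118], array([278.8, 200.5]))] [[260.07459042 179.93797209]]
16.975 [-0.26 -0.26  1.68  0.02  1.43 -1.66] [ 0.4827 -0.0343  0.4284] [ 0.5  0.6 -1.9] 0.0163
([0.0602, 0.0012, 0.1935], [-0.0007, 0.002, -0.0001], 'rows>=3.2')
```

```bash
python3 a.py -10 -77 .512 -.0387 .40;python3 a.py -10 -77 .512 -.0387 .29; python3 a.py -10 -77 .512 -.0387 .217
```

```text
16.975 [-0.26 -0.26  1.68  0.02  1.43 -1.66] [ 0.4827 -0.0343  0.4284] [ 0.5  0.6 -1.9] 0.0163
([-0.0205, 0.0008, 0.0298], [-0.0007, 0.0214, -0.0001], 'rows>=0.6')
16.975 [-0.26 -0.26  1.68  0.02  1.43 -1.66] [ 0.4827 -0.0343  0.4284] [ 0.5  0.6 -1.9] 0.0163
([0.0114, 0.001, 0.1351], [-0.0007, 0.0214, -0.0001], 'rows>=2.2')
16.975 [-0.26 -0.26  1.68  0.02  1.43 -1.66] [ 0.4827 -0.0343  0.4284] [ 0.5  0.6 -1.9] 0.0163
([0.0326, 0.0012, 0.2049], [-0.0007, 0.0214, -0.0001], 'rows>=3.3')
```

>>> jog_arm([
  [0, [-0.0205, 0.001, 0.0298], [-0.0007, 0.0214, 0]],
  [0, [-0.0205, 0.001, 0.0298], [-0.0007, 0.0214, 0]],
  [0, [-0.004, 0.001, 0.084], [-0.0007, 0.0214, 0]],
  [0, [0.0114, 0.001, 0.1351], [-0.0007, 0.0214, 0]],
  [0, [0.025, 0.001, 0.18], [-0.0007, 0.0214, 0]],
  [0, [0.0326, 0.0012, 0.2049], [-0.0007, 0.0214, 0]],
  [0, [0.0326, 0.0012, 0.2049], [-0.0007, 0.0214, 0]],
  [0, [0.0326, 0.0012, 0.2049], [-0.0007, 0.0214, 0]],
])

```text
t: 17.98
ee_pos: [0.5116, -0.0382, 0.2253]
tcp_rot: [0.253, 2.9, -0.03]
ft_force: [0.4, 0.2, -0.7]
width: 0.0165
grip_force: 59.2
```

```bash
python3 brush.py; python3 a.py -10 -77 .512 -.0387 .217
```

```text
S [265.1 197.9] [([260, 183, 10, 32, 225], [265.1, 198.5])]
T [376.5 270.2] []
[-0.25 -0.03  1.89  0.02  1.06 -1.66] [ 0.4  0.2 -0.7] w 0.0165 grasp [ 0.513  -0.0384  0.2194]
18.075 [-0.25 -0.03  1.89  0.02  1.06 -1.66] [ 0.5119 -0.0382  0.2258] [-0.2 -0.8 -1.6] 0.0166
([0.0018, -0.0005, 0.0026], [-0.0, 0.0017, 0.0002], 'rows>=0.1')
```

>>> jog_arm([
  [0, [0.002, 0, 0.005], [0, 0, 0]],
  [0, [0.002, 0, 0.005], [0, 0, 0]],
  [0.45, [0.002, 0, 0.005], [0, 0, 0]],
  [0.45, [0.002, 0, 0.005], [0, 0, 0]],
  [0.45, [0.002, 0, 0.005], [0, 0, 0]],
  [0.45, [0.002, 0, -0.03], [0, 0, 0]],
  [0.45, [0.002, 0, -0.09], [0, 0, 0]],
  [0.45, [0.002, 0, -0.15], [0, 0, 0]],
])

```text
t: 19.08
ee_pos: [0.4744, -0.0314, 0.3701]
tcp_rot: [0.253, 2.904, -0.028]
ft_force: [1.6, -0.3, -0.3]
width: 0.0381
grip_force: 0.0
```

>>> jog_arm([
  [0.45, [0.08, 0, -0.06], [0, 0, 0]],
  [0.45, [0.08, 0, -0.06], [0, 0, 0]],
  [0.45, [0.08, 0, -0.06], [0, 0, 0]],
  [0.45, [0.08, 0, -0.06], [0, 0, 0]],
])

```text
t: 19.58
ee_pos: [0.3853, -0.0159, 0.409]
tcp_rot: [0.253, 2.903, -0.029]
ft_force: [-0.1, 0.4, -0.4]
width: 0.0382
grip_force: 0.0
```

```bash
python3 d.py; python3 look.py fin 0 0 640 480 150 150 350 340
```

```text
19.57 [-0.29 -0.45  1.84  0.03  1.53 -1.68] [ 0.3853 -0.0159  0.409 ] [-0.1  0.4 -0.4] 0.0382 z [ 0.223 -0.039 -0.974]
```

View pics/fin.png

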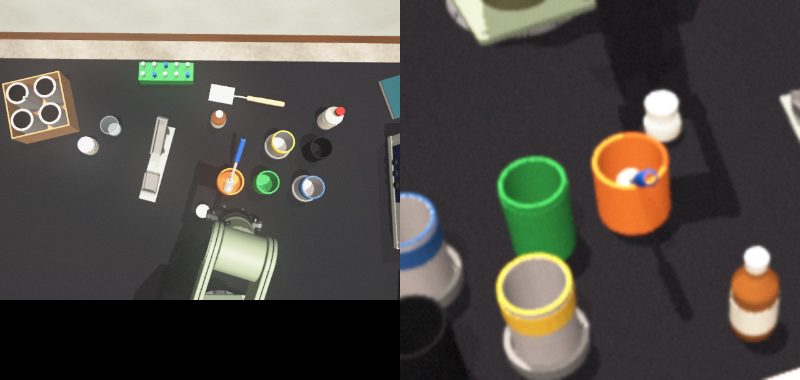

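The brush is in the pot but leans outward (top handle end near (387,224), scene near (277,239)). Canister, rack and bystanders look undisturbed. I'll measure the lean.

Run:
```python
from h import *
from plant import camera
for k in range(2):
    S=camera("scene");T=camera("top");o={}
    for n,c,b in(("S",S,(255,220,300,260)),("T",T,(360,200,400,300))):
        m=mask(c,(105,120,50),(123,255,255),b);ys,xs=np.nonzero(m);p=np.c_[xs,ys];print(n,len(p),p.mean(0).round(1),p.min(0),p.max(0));o[n]=p.mean(0)
        if n=="T":
            j=p[p[:,1]>p[:,1].max()-3].mean(0);e=p[p[:,1]<p[:,1].min()+3].mean(0)
    c,r=tri(S,o["S"],T,o["T"]);print("mid",c,r)
    print("top end/junc px",e,j)
# tip approx: given mid handle, axis lean found by length: junction & end rays at unknown lean
best=[]
P=c
for a in np.arange(10,50,2):
  for az in np.arange(-40,40,2):
    u=np.array([np.sin(np.radians(a))*np.cos(np.radians(az)),np.sin(np.radians(a))*np.sin(np.radians(az)),np.cos(np.radians(a))])
    q=proj(T,[P+.048*u,P-.048*u]);best.append((np.abs(q-[e,j]).sum(),a,az,(P-.2*u).round(3).tolist()))
print(sorted(best)[:4])
```

```text
S 27 [269.6 238.9] [267 236] [272 242]
T 327 [383.8 240.2] [375 221] [393 259]
mid [ 0.57850421 -0.06081324  0.16147053] 0.005834651624257027
top end/junc px [387.61538462 222.38461538] [379.         257.76470588]
S 28 [269.6 239. ] [267 236] [272 242]
T 328 [383.8 240.2] [375 221] [393 259]
mid [ 0.5785802  -0.06075248  0.16114259] 0.005668881922051225
top end/junc px [388.14285714 222.35714286] [378.77777778 257.72222222]
[(np.float64(3.9182289078658528), np.int64(40), np.int64(-6), [0.451, -0.047, 0.008]), (np.float64(3.9490830913496495), np.int64(40), np.int64(-8), [0.451, -0.043, 0.008]), (np.float64(3.9516012923685366), np.int64(42), np.int64(-8), [0.446, -0.042, 0.013]), (np.float64(3.9831703206945406), np.int64(42), np.int64(-10), [0.447, -0.038, 0.013])]
```

```bash
python3 - <<'E'
from h import *
T=load("finT")
for th in(34,36,38,40,42,44):
    c,s=np.cos(np.radians(th)),np.sin(np.radians(th));tz=.008+.015*s
    e=onz(T,[[387.9,221]],tz+.25*c)[0];j=onz(T,[[378.6,259]],tz+.15*c)[0];d=e-j
    print(th,"len",np.linalg.norm(d).round(4),"az",np.degrees(np.arctan2(d[1],d[0])).round(1),"e",e.round(4),"mid",((e+j)/2).round(4),"tip",(e-.25*d/np.linalg.norm(d)).round(4),"lean",np.degrees(np.arccos(d[2]/np.linalg.norm(d))).round(1), proj(load("finS"),[e]).round(1))
E
python3 a.py -9 -112 .58 -.058 .29
```

```text
34 len 0.1058 az -9.3 e [ 0.6084 -0.0601  0.2236] mid [ 0.576  -0.0548  0.1822] tip [ 0.4552 -0.035   0.0277] lean 38.4 [[276.1 228.3]]
36 len 0.1045 az -9.4 e [ 0.6092 -0.0606  0.2191] mid [ 0.5765 -0.0552  0.1786] tip [ 0.453  -0.0346  0.0256] lean 39.3 [[276.2 230.2]]
38 len 0.1033 az -9.6 e [ 0.61   -0.0611  0.2142] mid [ 0.5771 -0.0556  0.1748] tip [ 0.4506 -0.0342  0.0235] lean 40.3 [[276.2 232.1]]
40 len 0.102 az -9.7 e [ 0.6109 -0.0617  0.2092] mid [ 0.5777 -0.056   0.1709] tip [ 0.4482 -0.0337  0.0215] lean 41.3 [[276.3 234.1]]
42 len 0.1008 az -9.9 e [ 0.6119 -0.0622  0.2038] mid [ 0.5784 -0.0564  0.1667] tip [ 0.4455 -0.0332  0.0195] lean 42.5 [[276.4 236.2]]
44 len 0.0995 az -10.0 e [ 0.6129 -0.0628  0.1983] mid [ 0.579  -0.0568  0.1623] tip [ 0.4428 -0.0327  0.0175] lean 43.7 [[276.5 238.4]]
19.875 [-0.29 -0.45  1.84  0.03  1.53 -1.68] [ 0.3853 -0.0159  0.4083] [ 0.4 -0.6 -0.2] 0.0385
([-0.171, -0.0079, 0.1549], [0.0006, 0.194, -0.0054], 'rows>=3.7')
```

```bash
python3 a.py -9.7 -112 .618 -.0635 .268
```

```text
19.875 [-0.29 -0.45  1.84  0.03  1.53 -1.68] [ 0.3853 -0.0159  0.4083] [ 0.4 -0.6 -0.2] 0.0385
([-0.2035, -0.0067, 0.185], [0.0002, 0.194, -0.0014], 'rows>=4.4')
```

>>> jog_arm([
  [0.6, [-0.06, 0, 0], [0, 0.194, -0.0014]],
  [0.6, [-0.12, 0, 0.05], [0, 0.194, -0.0014]],
  [0.6, [-0.17, -0.004, 0.1], [0, 0.194, -0.0014]],
  [0.6, [-0.2035, -0.0067, 0.16], [0, 0.194, -0.0014]],
  [0.6, [-0.2035, -0.0067, 0.185], [0, 0.194, -0.0014]],
  [0.6, [-0.2035, -0.0067, 0.185], [0, 0.194, -0.0014]],
  [0.6, [-0.2035, -0.0067, 0.185], [0, 0.194, -0.0014]],
])

```text
t: 20.75
ee_pos: [0.6202, -0.0638, 0.2754]
tcp_rot: [-0.233, -2.75, -0.046]
ft_force: [-0.5, -1.2, 1.0]
width: 0.0515
grip_force: 0.0
```

```bash
python3 a.py -9.7 -112 .581 -.057 .170;python3 brush.py
```

```text
20.75 [-0.23  0.54  1.1  -0.02  1.89 -1.64] [ 0.6202 -0.0638  0.2754] [-0.5 -1.2  1. ] 0.0515
([-0.0024, 0.0, 0.1066], [0.0002, 0.0005, 0.0], 'rows>=1.7')
S [275.7 216.2] [([267, 236, 6, 7, 25], [269.6, 239.1])]
T [392.2 211.6] []
[-0.23  0.54  1.1  -0.02  1.89 -1.64] [-0.5 -1.2  1. ] w 0.0515 grasp [ 0.618  -0.0634  0.2698]
```

>>> jog_arm([
  [0.6, [-0.0024, 0, 0.05], [0, 0, 0]],
  [0.6, [-0.0024, 0, 0.085], [0, 0, 0]],
  [0.6, [-0.0024, 0, 0.1], [0, 0, 0]],
  [0.6, [-0.0024, 0, 0.1], [0, 0, 0]],
  [0, [-0.0024, 0, 0.1], [0, 0, 0]],
  [0, [-0.0024, 0, 0.1], [0, 0, 0]],
  [0, [-0.0024, 0, 0.1], [0, 0, 0]],
  [0, [-0.0024, 0, 0.1], [0, 0, 0]],
])

```text
t: 21.85
ee_pos: [0.5878, -0.0575, 0.1831]
tcp_rot: [-0.234, -2.756, -0.048]
ft_force: [3.9, 1.9, 5.4]
width: 0.0163
grip_force: 58.7
```

```bash
python3 brush.py; python3 d.py "(0,0,.03)"
```

```text
S [273.5 235.5] [([271, 236, 3, 7, 13], [272.3, 238.9])]
T [384.  236.2] []
[-0.23  0.54  1.29 -0.02  1.69 -1.63] [3.9 1.9 5.4] w 0.0163 grasp [ 0.5856 -0.0571  0.1775]
21.95 [-0.23  0.54  1.29 -0.02  1.69 -1.63] [ 0.5878 -0.0575  0.1831] [3.5 1.6 6.6] 0.0167 z [-0.362  0.064 -0.93 ]
(0,0,.03) [0.011, 0.0001, -0.0279]
```

```bash
python3 d.py "(0,0,.045)"; python3 a.py -9.7 -91 .545 -.047 .26; python3 a.py -9.7 -70 .490 -.035 .275
```

```text
21.95 [-0.23  0.54  1.29 -0.02  1.69 -1.63] [ 0.5878 -0.0575  0.1831] [3.5 1.6 6.6] 0.0167 z [-0.362  0.064 -0.93 ]
(0,0,.045) [0.0165, 0.0001, -0.0418]
21.95 [-0.23  0.54  1.29 -0.02  1.69 -1.63] [ 0.5878 -0.0575  0.1831] [3.5 1.6 6.6] 0.0167
([0.0713, 0.0033, -0.0609], [0.0008, -0.1143, -0.0001], 'rows>=1.9')
21.95 [-0.23  0.54  1.29 -0.02  1.69 -1.63] [ 0.5878 -0.0575  0.1831] [3.5 1.6 6.6] 0.0167
([0.131, 0.0058, -0.0531], [0.0008, -0.231, -0.0002], 'rows>=3.9')
```

>>> jog_arm([
  [0, [0.0165, 0, -0.0418], [0, 0, 0]],
  [0, [0.043, 0.0015, -0.052], [0.0004, -0.057, 0]],
  [0, [0.0713, 0.0033, -0.0609], [0.0008, -0.1143, 0]],
  [0, [0.101, 0.0045, -0.058], [0.0008, -0.172, 0]],
  [0, [0.131, 0.0058, -0.0531], [0.0008, -0.231, 0]],
  [0, [0.131, 0.0058, -0.0531], [0.0008, -0.231, 0]],
  [0, [0.131, 0.0058, -0.0531], [0.0008, -0.231, 0]],
  [0, [0.131, 0.0058, -0.0531], [0.0008, -0.231, 0]],
])

```text
t: 22.95
ee_pos: [0.4883, -0.0358, 0.2804]
tcp_rot: [0.236, 2.788, -0.045]
ft_force: [-0.3, -0.7, -0.1]
width: 0.0162
grip_force: 59.0
```

```bash
cat > lean.py <<'E'
from h import *
from plant import camera,read_state
S=camera("scene");s=read_state();R0=R.from_rotvec(s["tcp_rot"]).as_matrix();g=s["ee_pos"]+.006*R0[:,2]
m=mask(S,(105,110,50),(123,255,255),(200,60,330,300));n,l,st,ce=cv2.connectedComponentsWithStats(m);i=1+st[1:,4].argmax()
ys,xs=np.nonzero(l==i);p=np.c_[xs,ys].astype(np.float32);d=cv2.fitLine(p,2,0,.01,.01).ravel();t=(p-d[2:])@d[:2]
print("slope",d[0]/d[1],"ext",p[t.argmin()],p[t.argmax()],"pix len",np.ptp(t),s["ft_force"].round(1),"g",g.round(4),"el",np.degrees(np.arctan2(R0[2,2],np.hypot(*R0[:2,2]))).round(1))
for ln in(-5,0,5,10,15):
    a,b=np.radians(ln),np.radians(-9.7);u=np.array([np.sin(a)*np.cos(b),np.sin(a)*np.sin(b),np.cos(a)])
    q=proj(S,[g+.037*u,g-.063*u,g-.2136*u,g-.1536*u]);print(ln,q.round(1).tolist())
cv2.imwrite("pics/lean.png",S["image"])
hsv=cv2.cvtColor(S["image"],cv2.COLOR_BGR2HSV);w=mask(S,(0,0,140),(40,100,255),(230,120,310,270));n,l,st,ce=cv2.connectedComponentsWithStats(w);print([(st[k].tolist(),ce[k].round(1).tolist()) for k in range(1,n) if st[k][4]>25])
E
python3 lean.py
```

```text
slope 0.104517266 ext [255. 160.] [263. 198.] pix len 38.62574 [-0.3  0.1 -0.6] g [ 0.4903 -0.0362  0.2746] el -70.3
-5 [[258.0, 157.7], [262.5, 195.4], [268.2, 243.7], [266.0, 225.6]]
0 [[258.4, 158.6], [261.8, 193.9], [266.0, 238.5], [264.4, 221.8]]
5 [[258.9, 159.6], [261.1, 192.2], [263.8, 233.0], [262.8, 217.8]]
10 [[259.3, 160.7], [260.4, 190.4], [261.7, 227.2], [261.2, 213.5]]
15 [[259.8, 161.9], [259.7, 188.5], [259.5, 221.1], [259.6, 209.0]]
[([230, 127, 3, 13, 29], [230.7, 132.9]), ([235, 143, 9, 11, 63], [238.5, 148.8]), ([264, 165, 5, 16, 37], [266.1, 172.7]), ([253, 167, 5, 17, 42], [254.7, 175.5]), ([272, 195, 19, 26, 386], [280.6, 207.5]), ([260, 200, 13, 43, 316], [265.3, 226.5])]
```

```bash
python3 d.py "(0.002,0,-.038)" "(.002,0,-.048)"
```

```text
23.0 [-0.27 -0.21  1.94  0.04  1.07 -1.68] [ 0.4883 -0.0358  0.2802] [-0.3  0.1 -0.6] 0.0165 z [ 0.332 -0.059 -0.941]
(0.002,0,-.038) [0.011, 0.0004, 0.0364]
(.002,0,-.048) [0.0144, 0.0005, 0.0458]
```

>>> jog_arm([
  [0, [0.006, 0, 0.02], [0, 0, 0]],
  [0, [0.011, 0.0004, 0.0364], [0, 0, 0]],
  [0, [0.0144, 0.0005, 0.0458], [0, 0, 0]],
  [0, [0.0144, 0.0005, 0.0458], [0, 0, 0]],
  [0, [0.0144, 0.0005, 0.0458], [0, 0, 0]],
])

```text
t: 23.62
ee_pos: [0.4892, -0.0352, 0.2321]
tcp_rot: [0.236, 2.788, -0.044]
ft_force: [0.2, 0.5, -0.3]
width: 0.0163
grip_force: 58.9
```

```bash
python3 d.py "(0,0,-.004)"
```

```text
23.62 [-0.27 -0.16  2.    0.04  0.95 -1.69] [ 0.4892 -0.0352  0.2321] [ 0.2  0.5 -0.3] 0.0163 z [ 0.333 -0.059 -0.941]
(0,0,-.004) [0.0014, 0.0, 0.0038]
```

>>> jog_arm([
  [0, [0.0014, 0, 0.0038], [0, 0, 0]],
  [0, [0.0025, 0, 0.0066], [0, 0, 0]],
  [0, [0.0025, 0, 0.0066], [0, 0, 0]],
])

```text
t: 24.0
ee_pos: [0.4894, -0.0352, 0.226]
tcp_rot: [0.236, 2.785, -0.045]
ft_force: [-0.0, 0.4, 5.6]
width: 0.0162
grip_force: 59.4
```

```bash
python3 d.py; python3 lean.py
```

```text
24.0 [-0.27 -0.15  2.01  0.04  0.94 -1.69] [ 0.4894 -0.0352  0.226 ] [-0.   0.4  5.6] 0.0162 z [ 0.335 -0.059 -0.94 ]
slope 0.110013716 ext [258. 180.] [266. 215.] pix len 35.664932 [0.5 0.3 5.8] g [ 0.4914 -0.0356  0.2204] el -70.1
-5 [[260.3, 177.7], [264.5, 212.7], [269.8, 257.9], [267.8, 240.9]]
0 [[260.7, 178.6], [263.8, 211.2], [267.7, 252.8], [266.2, 237.2]]
5 [[261.2, 179.6], [263.1, 209.5], [265.6, 247.3], [264.7, 233.2]]
10 [[261.6, 180.7], [262.4, 207.7], [263.5, 241.5], [263.1, 228.9]]
15 [[262.0, 181.8], [261.7, 205.8], [261.4, 235.5], [261.5, 224.5]]
[([236, 120, 28, 8, 126], [249.6, 124.2]), ([230, 127, 6, 31, 135], [231.9, 143.7]), ([267, 184, 4, 15, 32], [268.1, 191.4]), ([255, 187, 5, 15, 39], [256.9, 194.1]), ([272, 195, 18, 26, 385], [280.6, 207.5]), ([262, 217, 11, 26, 116], [266.0, 231.3])]
```

>>> jog_arm([
  [0, [-0.007, 0, 0.0025], [0, 0.011, 0]],
  [0, [-0.007, 0, 0.0025], [0, 0.011, 0]],
  [0.22, [-0.007, 0, 0.0025], [0, 0.011, 0]],
  [0.26, [-0.007, 0, 0.0025], [0, 0.011, 0]],
  [0.32, [-0.007, 0, 0.0025], [0, 0.011, 0]],
  [0.32, [-0.007, 0, 0.0025], [0, 0.011, 0]],
], newtons=20)

```text
t: 24.8
ee_pos: [0.4951, -0.0361, 0.2239]
tcp_rot: [0.239, 2.824, -0.04]
ft_force: [0.3, -0.1, -0.2]
width: 0.0274
grip_force: 0.0
```

```bash
python3 d.py; python3 lean.py
```

```text
24.8 [-0.26 -0.11  1.98  0.03  0.97 -1.68] [ 0.4951 -0.0361  0.2239] [ 0.3 -0.1 -0.2] 0.0274 z [ 0.299 -0.053 -0.953]
slope 0.10093866 ext [265. 182.] [265. 217.] pix len 34.82305 [-0.  -0.2 -0.3] g [ 0.4971 -0.0365  0.2183] el -72.3
-5 [[261.2, 180.1], [265.3, 215.1], [270.6, 260.1], [268.6, 243.2]]
0 [[261.6, 181.0], [264.6, 213.5], [268.4, 254.9], [267.0, 239.4]]
5 [[262.0, 182.0], [263.9, 211.9], [266.3, 249.4], [265.4, 235.4]]
10 [[262.5, 183.1], [263.2, 210.1], [264.2, 243.7], [263.9, 231.1]]
15 [[262.9, 184.3], [262.6, 208.1], [262.1, 237.6], [262.3, 226.7]]
[([237, 124, 28, 8, 125], [251.1, 128.2]), ([230, 127, 7, 31, 152], [232.2, 143.7]), ([270, 186, 21, 35, 416], [280.0, 206.5]), ([254, 190, 4, 15, 37], [255.5, 197.0]), ([262, 219, 10, 24, 104], [266.2, 231.5])]
```

It's standing upright on its own. Opening wider, then withdrawing straight back.

>>> jog_arm([
  [0.5, [0, 0, 0], [0, 0, 0]],
  [0.5, [0, 0, 0], [0, 0, 0]],
  [0.5, [0, 0, -0.02], [0, 0, 0]],
  [0.5, [0, 0, -0.05], [0, 0, 0]],
  [0.5, [0, 0, -0.09], [0, 0, 0]],
  [0.5, [0, 0, -0.14], [0, 0, 0]],
  [0.5, [0.05, 0, -0.17], [0, 0, 0]],
  [0.5, [0.09, 0, -0.2], [0, 0, 0]],
])

```text
t: 25.85
ee_pos: [0.3496, -0.0108, 0.3882]
tcp_rot: [0.239, 2.823, -0.04]
ft_force: [-0.3, -0.6, 0.8]
width: 0.0427
grip_force: 0.0
```

```bash
python3 d.py; python3 lean.py | sed -n 1p
python3 - <<'E'
from h import *
from plant import camera
T=camera("top");S=camera("scene")
for c,b in((T,(340,200,420,330)),(S,(240,160,300,260))):
    m=mask(c,(105,110,50),(123,255,255),b);ys,xs=np.nonzero(m);print(len(xs),np.c_[xs,ys].mean(0) if len(xs) else 0,(xs.min(),xs.max(),ys.min(),ys.max()) if len(xs) else 0)
E
```

```text
25.85 [-0.32 -0.61  1.98  0.04  1.47 -1.72] [ 0.3496 -0.0108  0.3882] [-0.3 -0.6  0.8] 0.0427 z [ 0.3   -0.053 -0.952]
slope 0.08016331 ext [265. 182.] [266. 217.] pix len 34.967987 [-2.9  4.3  0.3] g [ 0.3485 -0.0102  0.3855] el -72.0
40 [375.275 276.7  ] (np.int64(371), np.int64(381), np.int64(269), np.int64(281))
303 [263.40594059 198.7359736 ] (np.int64(258), np.int64(269), np.int64(182), np.int64(217))
```

Run:
```python
from h import *
from plant import camera,close_job,read_state
S=camera("scene");S0=load("scene0")
f=lambda c:np.mean(np.nonzero(mask(c,(20,90,80),(36,255,255),(190,270,250,345))),1)
print("canister px shift",f(S)-f(S0),read_state()["dq"].round(3));print(close_job())
```

```text
canister px shift [-0.51446462  0.51025354] [ 0.001  0.057  0.006 -0.    -0.006 -0.001]
the job is handed in; nothing more can be done
None
```

I scrubbed the yellow-banded canister three times and handed the job in at about 26 s, with the brush standing upright in the orange pot and the canister upright in its holder; on the first put-away the brush fell to a lean of about 40° in the pot, so I re-gripped it by the handle and stood it up again.

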